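Punch-mark a tube block with the automatic punch

ROBOT

A 6-joint arm with a two-finger parallel gripper is mounted at the origin on the work surface. World frame = base frame: x ahead of the robot, y to its left, z up, the work surface at z = 0. Lengths are in mm, angles in rad, forces in N, time in s.
With the tool pointing down it reaches from about 275 to 1000 mm from the base axis. Payload 8.4 kg.
Tool frame: the origin (TCP) lies at the very end of the fingers, on their centre line; the grasp point (between the pads) lies 19 mm behind it; z points along the fingers, y is the line along which they close (so a half turn about z gives the same grasp; the last joint's range is limited). The gripper opens to 85 mm and grips with 20 to 120 N. Pads are 22 mm wide; open, the fingers measure 114 mm over their backs; the gripper's body (76 mm by 85 mm) begins 54 mm behind the grasp point. The pads swing forward as they close: fully open they stand 13 mm farther back than shut.
Start: joints at [1.201, 0.353, 1.633, -0, 1.155, -0.002], TCP at [224.726, 583.203, 231.281] pointing down, gripper open.
Joint ranges: [-2.63, 2.63], [-0.92, 2.1], [0.06, 2.66], [-1.3, 4.44], [0, 2.69], [-3.02, 3.02]. Speed limits (rad/s): [2.22, 2.22, 2.79, 3.14, 3.14, 3.14].

INTERFACE

Orientations are given as [roll, pitch, yaw] about the fixed x, y, z axes, in that order (R = Rz(yaw) Ry(pitch) Rx(roll)).
In Python, from rig import sensors, grab_frame, camera_params, order gives the robot as it stands. The module is installed in compiled form; this text tells all that it offers.
- The arm moves only by the tool move_arm, never from a script. Its argument "motion" is a list of rows, each a list of 7 numbers: the turn, a rotation vector about the tool's x, y, z in normalised numbers (1 is pi rad), then the shift along the tool's x, y, z in parts of the range, where 1.0 means 100 cm, then the finger opening in m, from 0 to 0.0854. A call has 1 to 8 rows; each row is the pose to reach, as a shift and turn from the pose commanded when the call began, along the tool's axes at that moment; what a row does not reach only later rows make up. A row lasts 1/8 s, in which the tool goes at most 62.5 mm and 10.7 degrees, less where a joint would pass 70% of its speed; a pose out of reach is approached as far as the arm can. No shift or turn number may pass 1 either way. A call with a gripper value outside its range is refused whole. The fingers move at their own pace and stop on an object; "grip_force" is the grip in N (left out, the last holds). Time passes only in rows, so rows that repeat a pose let the fingers close. It gives the time, the measured TCP pose, the force, the opening and the grip force at its end, in the units of the state.
- sensors.sense(): the state, without advancing time (a new reading comes with each control period).
- grab_frame(name): name is "scene" or "top"; returns (picture, depth): 480x640x3 uint8, red, green, blue; 480x640 float32, mm along the optical axis (not along the pixel's ray), 0 where there is no reading.
- camera_params(name): a dict with "camera_matrix" (3x3 intrinsics, pixels), "world_from_camera" (4x4, takes a point from camera to world coordinates). Camera axes: x right, y down, z forward; pixel columns grow to the right and rows downward; lengths in mm; the calibration is good to about 2 mm. A picture is of the moment at which its call begins. camera_params takes no time and is no camera call.
- order.sign_off(): hands the job in; it is judged then, once.
The state is a dict: "clock": time; "qpos": joint angles; "qvel": joint speeds; "joint_efforts": joint torques, N m; "eef_pos": TCP position; "tcp_rot": TCP orientation; "contact_force": force on the tool from outside, world axes, zero at the start; "wrist_torque": the same for the moment, N m; "opening": opening from 0.0 (shut) to 1.0 (fully open); "grasp_force": force on a finger pad.
Only numpy, scipy, OpenCV 4.12 (cv2) and the standard library are available. Lean on these libraries where they do the work, as an engineer would, in place of code of your own. Each camera call takes 0.05 s, during which the arm holds its last target. There are 200 camera calls.

TASK

Lay the aluminium tube block that has a blank end (six holes, not ten) lengthwise and squarely in the middle of the flat steel anvil and let go of it. Then take the automatic punch from its sloping rest, hold it upright with its tip in the small engraved ring on the block's blank end, press straight down until it snaps there and nowhere else, and lay the punch back in its rest. The block stays on the anvil, and everything else stays where it is.

Things in the scene. Friction and masses are not known exactly. Their poses are not given: they have to be found in the camera images.
- block: Aluminium tube block to be marked, 50 mm (x) x 110 mm (y) x 40 mm high, about 0.5 kg, with six 16 mm holes 28 mm deep towards -y and a blank flat end towards +y. Origin at the centre of its underside, z up. Grip it across its 50 mm width (fingers closing along x).
- block_mark (a point): Centre of the engraved ring (16 mm across) on the top of the block's blank end: at (0, 34, 40) mm in the block's frame. The punch tip belongs here.
- anvil: Fixed flat steel anvil plate, 90 mm (x) x 150 mm (y), its top 20 mm above the bench. Origin at the centre of its underside, z up, y along its length. The block's y axis is to lie along the anvil's y axis, either way round, block centre over anvil centre.
- punch: Automatic punch: steel sleeve, 26 mm diameter 48 to 142 mm from the tip, narrowing to the cap end (150 mm) and to a nose (34 mm); below it a 10 mm plunger. 0.23 kg. Origin at the tip (plunger out), z from tip to cap. Starts in its rest, leaning 35 degrees. Grip the ringed part, about 120 mm from the tip and clear of the trough, fingers pointing along the punch.
- punch_cap (a point): Centre of the punch's cap end, at (0, 0, 150) mm in the punch's frame.
- punch_tip (a point): Point of the punch's plunger; moves with the plunger (z = 0 in the punch's frame when the plunger is out).
- plunger (a joint): How far the plunger is pushed into the punch, m: 0 out, 0.012 fully in (hard stop). The push needed rises from 5 N to about 11 N at 3 to 5 mm, then gives way, to 6 N at 9 mm and 4 N just before the stop: the snap; past 9 mm it has tripped. The spring pushes it out again when lifted.
- rest: Fixed grey punch rest: base 130 (x) x 90 (y) x 12 mm with an open trough tilted 35 degrees, its top leaning to the rest's -x, open towards +x and up. Origin: centre of the underside, z up. Trough 36 mm wide inside; floor 13 mm behind the punch's axis, up to 98 mm along it; side walls 8 mm thick, up to 80 mm; a foot plate stops the tip at 0.
- rest_seat (a point): Where the punch's tip lies in the rest: at (40, 0, 32) mm in the rest's frame.
- rest_top (a point): Where the punch's cap end lies when it is in the rest: 150 mm from rest_seat along the trough, at (-46, 0, 154.9) mm in the rest's frame.
- full_block: Bystander: aluminium block of the same outer size as the block to mark (50 x 110 x 40 mm), but with ten holes all over its top and no blank end. Origin at the centre of its underside, z up, y along its length.
- mortar: Bystander: white ceramic mortar, 110 mm across, 60 mm high, its pestle leaning out to 105 mm height. Origin at the centre of its underside.
- bottle: Bystander: amber bottle, 64 mm diameter, 150 mm high. Origin at the centre of its underside.
- jar: Bystander: clear jar with white cap, 60 mm diameter, 85 mm high. Origin at the centre of its underside.
- tin: Bystander: round aluminium tin, 63 mm diameter, 44 mm high. Origin at the centre of its underside.
- scoop: Bystander: blue plastic scoop, 170 mm long, lying flat. Origin at its middle, x along it.

How it is judged (in metres and radians):
On the way, in this order (a step that is already met when the one before it is completed fails the run):
1. the six-hole block lies squarely in the middle of the anvil and is let go (x of block in the frame of anvil between -0.015 and 0.015 m and y of block in the frame of anvil between -0.018 and 0.018 m and z of block in the frame of anvil between 0.017 and 0.024 m and angle between the y axis of block and the y axis of anvil, either way round below 0.18 rad and angle between block's own z axis and vertical below 0.06 rad and linear speed of block below 0.02 m/s and contact force between the fingers and block below 0.3 N), for 0.2 s.
2. the upright punch trips with its tip in the engraved ring, the block on the anvil (x of block in the frame of anvil between -0.015 and 0.015 m and y of block in the frame of anvil between -0.018 and 0.018 m and z of block in the frame of anvil between 0.017 and 0.024 m and angle between the y axis of block and the y axis of anvil, either way round below 0.18 rad and angle between block's own z axis and vertical below 0.06 rad and value of joint plunger above 0.009 m and distance between punch_tip and block_mark below 0.009 m and angle between punch's own z axis and vertical below 0.14 rad and contact force between punch and block above 0.5 N), for 0.05 s.
At the end, for the whole second after the job is handed in: The block lies flat on the anvil, its centre within 15 mm (across) and 18 mm (along) of the anvil's centre and its length within 0.18 rad of the anvil's, either way round; the punch lies at rest in its trough, tip and cap each within 15 mm of rest_seat and rest_top, plunger out (under 3 mm) (x of block in the frame of anvil between -0.015 and 0.015 m and y of block in the frame of anvil between -0.018 and 0.018 m and z of block in the frame of anvil between 0.017 and 0.024 m and angle between the y axis of block and the y axis of anvil, either way round below 0.18 rad and angle between block's own z axis and vertical below 0.06 rad and distance between punch_tip and rest_seat below 0.015 m and distance between punch_cap and rest_top below 0.015 m and value of joint plunger below 0.003 m and linear speed of each of punch, block below 0.02 m/s); the robot touches nothing.
It fails at once if the punch trips anywhere but on the engraved ring (more than 12 mm off) (value of joint plunger above 0.009 m and distance between punch_tip and block_mark above 0.012 m).
It fails at once if a bystander is shifted by more than 30 mm (distance of any of full_block, mortar, bottle, jar, tin, scoop from where it was at the start of the episode above 0.03 m).
It also fails if it takes over 58 s, if anything falls off the work surface, if the arm or the gripper's body presses on something with over 40 N, if the wrist force passes 120 N, or if a joint passes its speed limit or range.

## Working session

There is one attempt and no reset: what is moved stays moved. The work goes in short steps, Python scripts to look and compute and a tool call to move; the robot and the scene stay as the last step left them, time stands still between calls to the robot, and variables do not carry over. Pictures are saved under pics/ and viewed, at most 10 in all, crops included, and the job is handed in when it is done.

Besides the shell and the picture viewer there is one more tool, called after ">>>" as name(argument=value, ...) on one line, values as JSON. move_arm: Moves the arm, as the interface text tells. Its arguments: {"type":"object","properties":{"motion":{"type":"array","items":{"type":"array","items":{"type":"number"}}},"grip_force":{"type":"number"}},"required":["motion"]}

```bash
mkdir -p pics; python3 - <<'E'
from rig import *
import cv2,numpy as np
for n in("scene","top"):
    p,d=grab_frame(n);cv2.imwrite(f"pics/{n}0.png",p[:,:,::-1]);np.save(f"{n}0.npy",d)
    c=camera_params(n);print(c["camera_matrix"],c["world_from_camera"])
print(sensors.sense())
E
```

```text
[[525.60835418   0.         312.91379429]
 [  0.         525.60835418 245.3857814 ]
 [  0.           0.           1.        ]] [[ 5.46993077e-01  6.85238107e-01 -4.80881806e-01  1.21080030e+03]
 [ 8.37079741e-01 -4.54436286e-01  3.04606581e-01 -3.34516449e+02]
 [-9.80210424e-03 -5.69154108e-01 -8.22172439e-01  1.14294129e+03]
 [ 0.00000000e+00  0.00000000e+00  0.00000000e+00  1.00000000e+00]]
[[441.79333432   0.         318.06858487]
 [  0.         441.79333432 242.83162168]
 [  0.           0.           1.        ]] [[ 2.36828076e-02 -9.91745527e-01  1.26015615e-01  4.84868819e+02]
 [-9.99574094e-01 -2.13405246e-02  1.99050823e-02  2.43262274e+01]
 [-1.70515370e-02 -1.26433353e-01 -9.91828540e-01  1.02643961e+03]
 [ 0.00000000e+00  0.00000000e+00  0.00000000e+00  1.00000000e+00]]
{'clock': 0.1, 'qpos': array([ 1.20061670e+00,  3.53583703e-01,  1.63407117e+00,  6.59971089e-06,
        1.15519310e+00, -2.37812943e-03]), 'qvel': array([ 0.00051844, -0.00103578, -0.00204628, -0.0016108 ,  0.00168853,
       -0.00091918]), 'joint_efforts': array([ 7.39164025e-04, -6.06350827e+01, -3.42815173e+01,  2.27196250e-05,
        3.90130881e-03,  2.82334702e-05]), 'eef_pos': array([224.55697518, 582.80281267, 230.62886421]), 'tcp_rot': array([-3.14033735e+00, -9.01985288e-06,  2.77378849e+00]), 'contact_force': array([0.08610227, 0.15080767, 0.76662698]), 'wrist_torque': array([-0.00605549, -0.00929079,  0.0037896 ]), 'grasp_force': 0.0, 'opening': 0.9990905761103581}
```

View pics/top0.png

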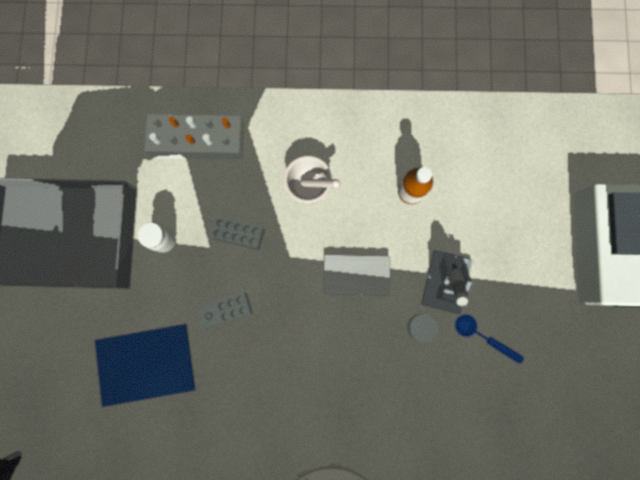

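View pics/scene0.png

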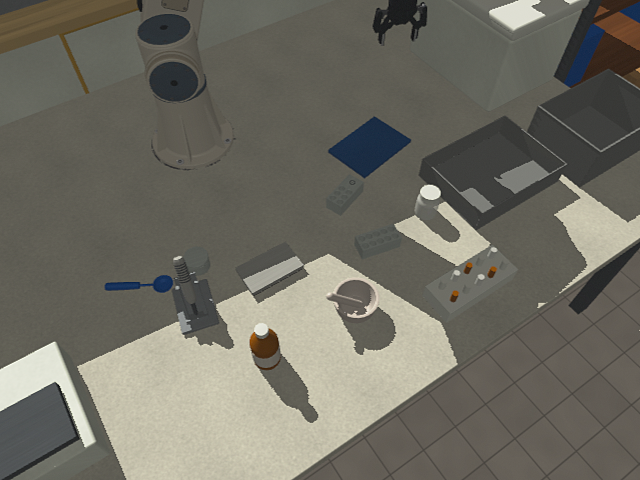

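The top view shows the six-hole block at about (227,310), with its blank end on the left at (208,316). The anvil is at (356,273), the rest at (447,281) with the punch cap near (462,300), the ten-hole block at (238,233) and the tin at (424,328). The scene view agrees with this. Next I'll measure with depth.

```bash
cat > h.py <<'E'
from rig import *
import numpy as np,cv2
def cloud(n,d,z=True):
    c=camera_params(n);K=c["camera_matrix"];T=c["world_from_camera"]
    v,u=np.mgrid[:480,:640]
    P=np.stack([(u-K[0,2])/K[0,0]*d,(v-K[1,2])/K[1,1]*d,d],-1)@T[:3,:3].T+T[:3,3]
    P[d==0]=np.nan
    return P
def rect(P,m):
    q=P[m][:,:2].astype(np.float32);r=cv2.minAreaRect(q);return r,len(q),np.median(P[m],0)
E
python3 - <<'E'
from h import *
for n,S in(("top",dict(block=(195,285,260,335),anvil=(315,240,400,302),full=(205,210,270,255),tin=(405,310,445,348),rest=(415,240,480,320))),("scene",dict(block=(318,170,372,220),anvil=(228,235,312,303),rest=(160,240,230,340),full=(350,220,405,260)))):
    P=cloud(n,np.load(n+"0.npy"))
    for k,(a,b,c,d) in S.items():
        Q=P[b:d,a:c].reshape(-1,3);z=Q[:,2]
        print(n,k,np.histogram(z,[-10,-4,4,9,15,25,32,45,60,100,140,150,155,160,170,200])[0])
        for lo,hi in([(33,50)] if k in('block','full','tin') else [(14,26)] if k=='anvil' else [(8,16),(60,150),(150,200)]):
            m=(z>lo)&(z<hi)
            if m.sum()>3: print("  ",lo,hi,rect(Q,m))
    u=P
E
python3 - <<'E'
import cv2
p=cv2.imread('pics/top0.png');s=cv2.imread('pics/scene0.png')
import numpy as np
a=cv2.resize(p[235:325,410:490],(400,450),interpolation=2);b=cv2.resize(s[245:345,155:235],(360,450),interpolation=2)
cv2.imwrite('pics/c1.png',np.clip(np.hstack([a,b])*1.6,0,255).astype('uint8'))
E
```

```text
top block [  16 1953   75  160   89   35  907    6    0    0    0    0    0    0
    0]
   33 50 (((455.15216064453125, 249.95553588867188), (49.97161102294922, 110.78372955322266), 19.73167610168457), 907, array([453.18849742, 260.4860242 ,  40.31380392]))
top anvil [  19 2584   63    6 2561   10    0    0    0    0    0    0    0    0
    0]
   14 26 (((542.4985961914062, -44.674530029296875), (148.32789611816406, 89.95308685302734), 89.9097671508789), 2573, array([541.90224821, -45.33724727,  20.27433385]))
top full [  10 1688   68  217  128   76  716    5    0    0    0    0    0    0
    0]
   33 50 (((632.4471435546875, 229.69384765625), (111.41674041748047, 50.39697265625), 78.03849029541016), 709, array([631.9902605 , 230.28967717,  40.12904004]))
top tin [ 12 767  28  12  17   4 475 202   0   0   0   0   0   0   0]
   33 50 (((428.2931213378906, -191.01820373535156), (61.56808090209961, 61.644981384277344), 45.93406677246094), 677, array([ 428.17097772, -191.12474557,   44.04378963]))
top rest [  26 2517  178  934   84   59  347  150  463  237   57   65   58   12
    0]
   8
[... 1194 characters left out ...]
4.12930297851562), 73.1871337890625), 853, array([ 546.77010223, -254.13972605,   11.29529948]))
   60 150 (((530.5262451171875, -251.6071319580078), (51.76433181762695, 85.2919692993164), 76.4621353149414), 807, array([ 533.03924816, -251.7638195 ,   96.11611269]))
   150 200 (((497.34796142578125, -243.15379333496094), (26.141969680786133, 22.624839782714844), 7.025343894958496), 79, array([ 500.09841356, -243.85665559,  154.63093579]))
scene full [  99 1038   81   69  168  169  563    3    0    0    0    0    0    0
    0]
   33 50 (((634.3350830078125, 228.26174926757812), (111.24067687988281, 56.41371536254883), 78.44158172607422), 535, array([636.21085273, 227.44116893,  38.65947307]))
```

View pics/c1.png

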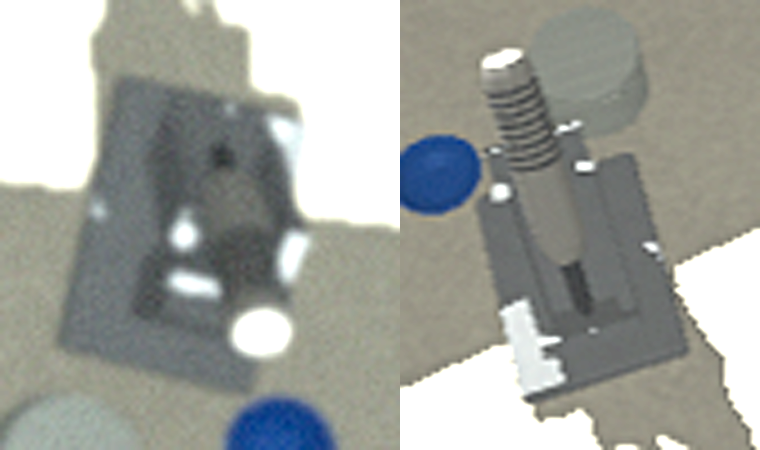

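The crop shows the punch leaning in the trough, with its cap towards the robot (lower right in the top view). Estimates so far:

- **Block:** (456.5, 249), yaw 19.6°
- **Anvil:** (544, -46), yaw 0
- **Rest:** yaw about -13°

Next: planning the move to the block.

```bash
cat >> h.py <<'E'
from scipy.spatial.transform import Rotation as Ro
def down(yaw_deg): return Ro.from_euler('xyz',[180,0,yaw_deg],degrees=True)
def plan(pos,R,p0=None,R0=None):
    "relative [rotvec, shift m] from pose (default measured) to pos (mm), R"
    s=sensors.sense()
    p0=s["eef_pos"] if p0 is None else np.array(p0,float)
    R0=Ro.from_euler('xyz',s["tcp_rot"]) if R0 is None else R0
    v=(R0.inv()*R).as_rotvec();t=R0.inv().apply(np.array(pos)-p0)/1000
    print(np.round(np.r_[v,t],4).tolist(),"deg %.1f mm %.0f"%(np.degrees(np.linalg.norm(v)),1e3*np.linalg.norm(t)))
E
python3 - <<'E'
from h import *
plan((456.5,249.2,120),down(109.6))
E
```

```text
[-0.0012, 0.0005, 0.8609, -0.3364, -0.2278, 0.1109] deg 49.3 mm 421
```

The rows are not in the units I measure in: turns go in shares of pi rad. I convert before sending: 0.0005 rad / 3.1416 = 0.0002.

>>> move_arm(motion=[[-0.0003, 0.0002, 0.2741, -0.3364, -0.2278, 0.1109, 0.0854], [-0.0003, 0.0002, 0.2741, -0.3364, -0.2278, 0.1109, 0.0854], [-0.0003, 0.0002, 0.2741, -0.3364, -0.2278, 0.1109, 0.0854], [-0.0003, 0.0002, 0.2741, -0.3364, -0.2278, 0.1109, 0.0854], [-0.0003, 0.0002, 0.2741, -0.3364, -0.2278, 0.1109, 0.0854], [-0.0003, 0.0002, 0.2741, -0.3364, -0.2278, 0.1109, 0.0854], [-0.0003, 0.0002, 0.2741, -0.3364, -0.2278, 0.1109, 0.0854], [-0.0003, 0.0002, 0.2741, -0.3364, -0.2278, 0.1109, 0.0854]])

```text
clock: 1.1
eef_pos: [457.4, 247.0, 119.2]
tcp_rot: [-3.14, -0.0, 1.909]
contact_force: [0.1, 0.5, -0.5]
opening: 1.003
grasp_force: 0.0
```

```bash
python3 - <<'E'
from h import *
s=sensors.sense();print(s["clock"],s["eef_pos"],s["tcp_rot"],s["qpos"])
plan((456.5,249.2,7),down(109.6))
E
```

```text
1.1 [457.35447953 246.98031969 119.24464032] [-3.14021906e+00 -1.66225101e-04  1.90899272e+00] [4.92015440e-01 3.33566503e-01 1.95401644e+00 4.96445920e-04
 8.55341682e-01 1.53493032e-01]
[-0.0014, -0.0002, -0.0039, 0.0024, 0.0001, 0.1122] deg 0.2 mm 112
```

>>> move_arm(motion=[[0, 0, 0, 0, 0, 0.05, 0.0854], [0, 0, 0, 0, 0, 0.09, 0.0854], [0, 0, 0, 0, 0, 0.112, 0.0854], [0, 0, 0, 0, 0, 0.112, 0.0854], [0, 0, 0, 0, 0, 0.112, 0.045], [0, 0, 0, 0, 0, 0.112, 0.045], [0, 0, 0, 0, 0, 0.112, 0.045], [0, 0, 0, 0, 0, 0.112, 0.045]], grip_force=50)

```text
clock: 2.1
eef_pos: [457.1, 250.3, 9.7]
tcp_rot: [3.14, -0.001, 1.913]
contact_force: [-2.2, 0.5, 6.0]
opening: 0.579
grasp_force: 52.6
```

```bash
python3 - <<'E'
from h import *
s=sensors.sense();print(s["clock"],s["eef_pos"],s["tcp_rot"],s["grasp_force"])
E
```

```text
2.1 [457.13109897 250.25567489   9.6856881 ] [ 3.13953736e+00 -1.27453074e-03  1.91276718e+00] 52.58122444152832
```

>>> move_arm(motion=[[0, 0, 0, 0, 0, -0.03, 0.045], [0, 0, 0, 0, 0, -0.07, 0.045], [0, 0, 0, 0, 0, -0.1, 0.045], [0, 0, 0, 0, 0, -0.1, 0.045]])

```text
clock: 2.6
eef_pos: [458.0, 250.4, 110.6]
tcp_rot: [3.136, -0.002, 1.913]
contact_force: [0.8, -0.4, -6.0]
opening: 0.575
grasp_force: 56.0
```

```bash
python3 - <<'E'
from h import *
s=sensors.sense();print(s["clock"],s["eef_pos"],s["tcp_rot"],s["grasp_force"])
plan((544,-46,110),down(90))
E
```

```text
2.6 [458.03481818 250.4114457  110.60032886] [ 3.13612604e+00 -1.57113511e-03  1.91278368e+00] 55.99184989929199
[0.0051, -0.0025, 0.342, -0.3081, -0.0184, 0.0] deg 19.6 mm 309
```

Converted, 0.342 rad / 3.1416 = 0.1089.

>>> move_arm(motion=[[0.0003, 0, 0.0159, -0.04, -0.002, 0, 0.045], [0.0006, 0, 0.0318, -0.09, -0.005, 0, 0.045], [0.001, -0.0003, 0.0509, -0.145, -0.009, 0, 0.045], [0.0013, -0.0003, 0.07, -0.2, -0.012, 0, 0.045], [0.0013, -0.0006, 0.0891, -0.25, -0.015, 0, 0.045], [0.0013, -0.0006, 0.1019, -0.29, -0.017, 0, 0.045], [0.0013, -0.0006, 0.1089, -0.308, -0.0184, 0, 0.045], [0.0013, -0.0006, 0.1089, -0.308, -0.0184, 0, 0.045]])

```text
clock: 3.6
eef_pos: [542.0, -47.3, 106.9]
tcp_rot: [-3.137, 0.001, 1.569]
contact_force: [0.3, 0.6, -5.1]
opening: 0.578
grasp_force: 55.8
```

```bash
python3 - <<'E'
from h import *
s=sensors.sense();print(s["clock"],s["eef_pos"],s["tcp_rot"],s["grasp_force"],s["contact_force"])
plan((544,-46,31),down(90))
E
```

```text
3.6 [542.00644708 -47.29570835 106.92201311] [-3.13662883e+00  1.33409689e-03  1.56905701e+00] 55.82252562046051 [ 0.25904087  0.60521168 -5.10740859]
[-0.005, 0.0013, -0.0017, 0.0014, 0.0024, 0.0759] deg 0.3 mm 76
```

Converted, 0.001 rad / 3.1416 = 0.0003.

>>> move_arm(motion=[[-0.0006, 0.0003, -0.0006, 0.001, 0.002, 0.03, 0.045], [-0.0006, 0.0003, -0.0006, 0.001, 0.002, 0.055, 0.045], [-0.0006, 0.0003, -0.0006, 0.001, 0.002, 0.068, 0.045], [-0.0006, 0.0003, -0.0006, 0.001, 0.002, 0.073, 0.045], [-0.0006, 0.0003, -0.0006, 0.001, 0.002, 0.073, 0.045]])

```text
clock: 4.22
eef_pos: [544.6, -45.4, 35.3]
tcp_rot: [-3.14, 0.001, 1.573]
contact_force: [-0.2, 0.2, -6.5]
opening: 0.577
grasp_force: 55.7
```

```bash
python3 - <<'E'
from h import *
s=sensors.sense();print(s["clock"],s["eef_pos"],s["tcp_rot"],s["grasp_force"],s["contact_force"])
for n in("top","scene"):
    p,d=grab_frame(n);P=cloud(n,d)
    w=camera_params(n);c=np.linalg.inv(w["world_from_camera"])@[544,-46,60,1];q=w["camera_matrix"]@(c[:3]/c[2]);u,v=q[:2].astype(int)
    Q=P[v-70:v+70,u-70:u+70].reshape(-1,3)
    m=(Q[:,2]>40)&(Q[:,2]<75)&(abs(Q[:,0]-544)<45)&(abs(Q[:,1]+46)<75)
    print(n,np.percentile(Q[m],[2,25,50,75,98],axis=0).round(1).tolist())
E
```

```text
4.225 [544.58680465 -45.39631363  35.28131872] [-3.14046587e+00  5.73043985e-04  1.57332984e+00] 55.65748393535614 [-0.16879288  0.23190425 -6.47304156]Traceback (most recent call last):
  File "<stdin>", line 8, in <module>
    return _quantile_unchecked(
        a, q, axis, out, overwrite_input, method, keepdims, weights)
    return _ureduce(a,
                    func=_quantile_ureduce_func,
    ...<5 lines>...
                    overwrite_input=overwrite_input,
                    method=method)
    r = func(a, **kwargs)
    result = _quantile(arr,
                       quantiles=q,
    ...<2 lines>...
                       out=out,
                       weights=wgt)
    slices_having_nans = np.isnan(arr[-1, ...])
                                  ~~~^^^^^^^^^
IndexError: index -1 is out of bounds for axis 0 with size 0
```

>>> move_arm(motion=[[0, 0, 0, 0, 0, 0.003, 0.045], [0, 0, 0, 0, 0, 0.005, 0.045], [0, 0, 0, 0, 0, 0.006, 0.045], [0, 0, 0, 0, 0, 0.006, 0.045]])

```text
clock: 4.78
eef_pos: [544.6, -45.9, 29.8]
tcp_rot: [-3.141, 0.001, 1.573]
contact_force: [-3.1, 0.0, 3.5]
opening: 0.575
grasp_force: 57.0
```

Contact with the anvil: the vertical force changed sign. Releasing and lifting.

>>> move_arm(motion=[[0, 0, 0, 0, 0, 0, 0.0854], [0, 0, 0, 0, 0, 0, 0.0854], [0, 0, 0, 0, 0, 0, 0.0854], [0, 0, 0, 0, 0, -0.03, 0.0854], [0, 0, 0, 0, 0, -0.08, 0.0854], [0, 0, 0, 0, 0, -0.14, 0.0854], [0, 0, 0, 0, 0, -0.2, 0.0854], [0, 0, 0, 0, 0, -0.26, 0.0854]])

```text
clock: 5.78
eef_pos: [544.5, -45.6, 291.2]
tcp_rot: [-3.141, 0.001, 1.573]
contact_force: [1.4, -0.4, 0.2]
opening: 1.001
grasp_force: 0.0
```

```bash
python3 - <<'E'
from h import *
s=sensors.sense();print(s["clock"],s["eef_pos"])
plan((380,-20,290),down(90))
E
```

```text
5.775 [544.49220111 -45.57322861 291.20408535]
[-0.0008, 0.0007, 0.002, 0.0259, -0.1644, 0.0013] deg 0.1 mm 166
```

>>> move_arm(motion=[[0, 0, 0, 0.01, -0.06, 0, 0.0854], [0, 0, 0, 0.02, -0.12, 0, 0.0854], [0, 0, 0, 0.026, -0.165, 0, 0.0854], [0, 0, 0, 0.026, -0.165, 0, 0.0854]])

```text
clock: 6.28
eef_pos: [377.2, -19.6, 289.4]
tcp_rot: [-3.141, 0.001, 1.573]
contact_force: [1.3, 0.1, -0.2]
opening: 1.002
grasp_force: 0.0
```

```bash
python3 - <<'E'
from h import *
for n in("top","scene"):
    p,d=grab_frame(n);P=cloud(n,d);cv2.imwrite(f"pics/{n}1.png",p[:,:,::-1]);np.save(n+"1.npy",d)
    F=P.reshape(-1,3)
    m=(F[:,2]>52)&(F[:,2]<70)&(abs(F[:,0]-544)<50)&(abs(F[:,1]+46)<75)
    print(n,rect(F,m))
    # rest: base plate top & wall/punch parts, from both the earlier frames
    F=cloud(n,np.load(n+"0.npy")).reshape(-1,3)
    near=np.hypot(F[:,0]-535,F[:,1]+248)<105
    m=near&(F[:,2]>9)&(F[:,2]<15)
    mm=np.zeros(len(F),bool);mm[np.where(m)]=1
    I=cv2.morphologyEx(mm.reshape(480,640).astype(np.uint8),cv2.MORPH_OPEN,np.ones((3,3)))
    k,L,st,_=cv2.connectedComponentsWithStats(I);big=1+np.argmax(st[1:,4])
    # union of base top and everything higher connected to it
    A=(L==big).ravel(); print(" base",rect(F,A))
    m2=near&(F[:,2]>9);I=cv2.morphologyEx(m2.reshape(480,640).astype(np.uint8),cv2.MORPH_OPEN,np.ones((3,3)));k,L,st,_=cv2.connectedComponentsWithStats(I);print(st)
    m=near&(F[:,2]>150);print(" cap",rect(F,m))
E
```

```text
top (((543.5374755859375, -45.15169143676758), (109.21107482910156, 50.237335205078125), 89.8458480834961), 892, array([543.2928899 , -33.77641757,  60.17114935]))
 base (((508.0535888671875, -227.0538330078125), (123.44001770019531, 65.82099914550781), 27.672306060791016), 604, array([ 502.29505096, -225.75690426,   12.18846406]))
[[     0      0    640    480 304819]
 [   423    251     49     62   2269]
 [   420    314     18     11    112]]
 cap (((493.001708984375, -242.2877960205078), (24.17525863647461, 24.597850799560547), 33.55488586425781), 135, array([ 493.27301492, -241.32725844,  155.20018527]))
scene (((546.8020629882812, -46.846824645996094), (54.88009262084961, 111.29078674316406), 0.34629595279693604), 695, array([548.96720507, -39.3633817 ,  58.82036084]))
 base (((530.10009765625, -289.7508544921875), (10.953865051269531, 37.632694244384766), 82.59988403320312), 52, array([ 530.05203487, -289.93636466,   11.41490237]))
[[     0      0    640    480 305169]
 [   172    256     45     76   2022]
 [   182    330      3      3      9]]
 cap (((497.34796142578125, -243.15379333496094), (26.141969680786133, 22.624839782714844), 7.025343894958496), 79, array([ 500.09841356, -243.85665559,  154.63093579]))
```

```bash
python3 - <<'E'
from h import *
from scipy.optimize import least_squares
def rmodel(p):
    x,y,yaw=p;c,s=np.cos(yaw),np.sin(yaw)
    seat=np.array([x+40*c,y+40*s,32]);a=np.array([-c*np.sin(np.radians(35)),-s*np.sin(np.radians(35)),np.cos(np.radians(35))])
    return seat,a
for n in("top","scene"):
    F=np.vstack([cloud(n,np.load(n+"0.npy")).reshape(-1,3)])
    near=(np.hypot(F[:,0]-535,F[:,1]+248)<105)&(F[:,2]>9);F=F[near]
    p=np.array([535,-252,np.radians(-13)])
    for it in range(6):
        s,a=rmodel(p);t=(F-s)@a;r=np.linalg.norm(F-s-np.outer(t,a),axis=1)
        C=F[(t>84)&(t<140)&(abs(r-13)<(6 if it<3 else 3))]
        K=F[(abs(t-150)<3)&(r<9)]
        def res(p):
            s,a=rmodel(p);d=C-s;t=d@a
            return np.r_[np.linalg.norm(d-np.outer(t,a),axis=1)-13,(K-s)@a-150]
        o=least_squares(res,p,loss='soft_l1');p=o.x
    s,a=rmodel(p);print(n,len(C),len(K),p[:2],np.degrees(p[2]),np.abs(o.fun).mean(),"seat",s,"cap",s+150*a)
    B=F[(F[:,2]<15)&(np.hypot(F[:,0]-p[0],F[:,1]-p[1])<85)]
    c,si=np.cos(p[2]),np.sin(p[2]);l=(B[:,:2]-p[:2])@np.array([[c,-si],[si,c]])
    print("  base extents in rest frame",np.percentile(l,[1,99],axis=0).round(1).tolist())
    # yaw from base outline: search yaw minimising the spread beyond 130x90
    best=min(((cv2.norm(np.maximum(np.abs((B[:,:2]-[x,y])@np.array([[np.cos(w),-np.sin(w)],[np.sin(w),np.cos(w)]]))-[65,45],0)),x,y,np.degrees(w)) for x in p[0]+np.arange(-6,7,1.5) for y in p[1]+np.arange(-6,7,1.5) for w in np.radians(np.arange(-22,-3,1.))))
    print("  ",best)
E
```

```text
top 208 60 [ 532.49477895 -251.93248039] -13.058236936914811 0.7022435541990761 seat [ 571.46041556 -260.97013293   32.        ] cap [ 487.64877435 -241.53094093  154.87280664]
  base extents in rest frame [[-65.1, -46.6], [62.6, 44.8]]
   (22.570387959327373, np.float64(529.4947789472494), np.float64(-251.93248039365773), np.float64(-11.0))
scene 244 18 [ 534.41681521 -253.63604217] -15.424421794973503 1.0332204733358368 seat [ 572.97610024 -264.27472337   32.        ] cap [ 490.03848537 -241.39186018  154.87280664]
  base extents in rest frame [[-61.7, -44.7], [67.2, 45.9]]
   (20.539632373819945, np.float64(534.4168152059642), np.float64(-255.1360421694951), np.float64(-13.0))
```

```bash
cat >> h.py <<'E'
YAW=np.radians(-13.6)
a=np.array([-np.cos(YAW)*np.sin(np.radians(35)),-np.sin(YAW)*np.sin(np.radians(35)),np.cos(np.radians(35))])
seat=np.array([533.5+40*np.cos(YAW),-252.8+40*np.sin(YAW),32])
ty=np.array([np.sin(YAW),-np.cos(YAW),0])
RT=Ro.from_matrix(np.column_stack([np.cross(ty,-a),ty,-a]))   # tool in the rest
RU=Ro.from_matrix(np.column_stack([np.cross(ty,[0,0,-1]),ty,[0,0,-1]]))  # upright, same tool y
E
python3 - <<'E'
from h import *
print(seat,a,seat+220*a); plan(seat+220*a,RT); plan(seat+220*a,RU)
E
```

```text
[ 572.37844002 -262.20568452   32.        ] [-0.55749393  0.13487198  0.81915204] [ 449.72977609 -232.53384996  212.21344974]
[-0.5496, 0.4323, 1.7472, -0.2127, 0.0688, 0.0778] deg 107.8 mm 237
[0.0013, -0.0002, 1.8103, -0.2127, 0.0688, 0.0778] deg 103.7 mm 237
```

Converted, 1.747 rad / 3.1416 = 0.5561.

>>> move_arm(motion=[[-0.1751, 0.1375, 0.5561, -0.2127, 0.0688, 0.0778, 0.0854], [-0.1751, 0.1375, 0.5561, -0.2127, 0.0688, 0.0778, 0.0854], [-0.1751, 0.1375, 0.5561, -0.2127, 0.0688, 0.0778, 0.0854], [-0.1751, 0.1375, 0.5561, -0.2127, 0.0688, 0.0778, 0.0854], [-0.1751, 0.1375, 0.5561, -0.2127, 0.0688, 0.0778, 0.0854], [-0.1751, 0.1375, 0.5561, -0.2127, 0.0688, 0.0778, 0.0854], [-0.1751, 0.1375, 0.5561, -0.2127, 0.0688, 0.0778, 0.0854], [-0.1751, 0.1375, 0.5561, -0.2127, 0.0688, 0.0778, 0.0854]])

```text
clock: 7.38
eef_pos: [449.7, -234.1, 211.3]
tcp_rot: [3.036, -0.502, 0.167]
contact_force: [0.4, 0.5, 0.4]
opening: 0.999
grasp_force: 0.0
```

```bash
python3 - <<'E'
from h import *
s=sensors.sense();print(s["eef_pos"],s["qpos"])
plan(seat+220*a,RT)
E
```

```text
[ 449.68143329 -234.06622977  211.29874396] [-0.6790711   0.01605868  2.22261511  0.58148569  0.55252101  0.30579339]
[-0.1088, 0.0885, 0.3481, 0.0007, -0.0014, -0.0008] deg 21.5 mm 2
```

Converted, 0.348 rad / 3.1416 = 0.1108.

>>> move_arm(motion=[[-0.0172, 0.014, 0.0554, 0, 0, 0, 0.0854], [-0.0347, 0.0283, 0.1108, 0, 0, 0, 0.0854], [-0.0347, 0.0283, 0.1108, 0, 0, 0, 0.0854], [-0.0347, 0.0283, 0.1108, 0, 0, 0, 0.0854]])

```text
clock: 7.88
eef_pos: [449.8, -233.2, 211.8]
tcp_rot: [3.137, -0.61, -0.224]
contact_force: [0.6, 0.7, -0.7]
opening: 1.005
grasp_force: 0.0
```

```bash
python3 - <<'E'
from h import *
s=sensors.sense();print(s["eef_pos"],s["qpos"])
plan(seat+160*a,RT);plan(seat+104*a,RT)
E
```

```text
[ 449.77764282 -233.16231005  211.76533305] [-0.63311112 -0.02450493  2.31321549  0.69053327  0.35875235  0.57140591]
[-0.0031, 0.0011, 0.0107, 0.0002, -0.0004, 0.0595] deg 0.6 mm 60
[-0.0031, 0.0011, 0.0107, 0.0002, -0.0002, 0.1155] deg 0.6 mm 116
```

Converted, 0.01 rad / 3.1416 = 0.0032.

>>> move_arm(motion=[[-0.001, 0.0003, 0.0032, 0, 0, 0.04, 0.0854], [-0.001, 0.0003, 0.0032, 0, 0, 0.08, 0.0854], [-0.001, 0.0003, 0.0032, 0, 0, 0.105, 0.0854], [-0.001, 0.0003, 0.0032, 0, 0, 0.1155, 0.0854], [-0.001, 0.0003, 0.0032, 0, 0, 0.1155, 0.0854]])

```text
clock: 8.5
eef_pos: [514.3, -248.3, 116.2]
tcp_rot: [-3.14, -0.611, -0.24]
contact_force: [-0.0, -0.2, -0.3]
opening: 1.004
grasp_force: 0.0
```

```bash
python3 - <<'E'
from h import *
p,d=grab_frame("scene");q=grab_frame("top")[0]
A=cv2.resize(p[205:325,130:250],(400,400));B=cv2.resize(q[220:340,400:520],(400,400))
cv2.imwrite("pics/g1.png",np.clip(np.hstack([A,B])[:,:,::-1]*1.5,0,255).astype('uint8'))
plan(seat+104*a,RT)
E
```

```text
[0.0003, -0.0008, -0.0021, 0.0006, -0.0002, 0.0003] deg 0.1 mm 1
```

View pics/g1.png

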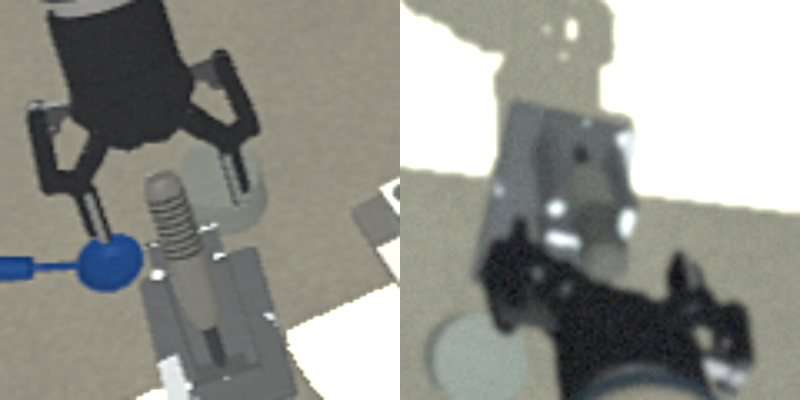

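The open fingers flank the ringed part of the punch. In the left crop the punch axis, about (175,215), sits midway between the fingertips at about (100,230) and (240,190). Closing.

>>> move_arm(motion=[[0, 0, 0, 0, 0, 0, 0.05], [0, 0, 0, 0, 0, 0, 0.04], [0, 0, 0, 0, 0, 0, 0.02], [0, 0, 0, 0, 0, 0, 0.02], [0, 0, 0, 0, 0, 0, 0.02], [0, 0, 0, 0, 0, 0, 0.02]], grip_force=80)

```text
clock: 9.35
eef_pos: [513.3, -247.9, 117.1]
tcp_rot: [-3.14, -0.612, -0.241]
contact_force: [-1.8, 1.1, 5.3]
opening: 0.284
grasp_force: 78.1
```

>>> move_arm(motion=[[0, 0, 0, 0, 0, -0.01, 0.02], [0, 0, 0, 0, 0, -0.035, 0.02], [0, 0, 0, 0, 0, -0.07, 0.02], [0, 0, 0, 0, 0, -0.1, 0.02], [0, 0, 0, 0, 0, -0.12, 0.02], [0, 0, 0, 0, 0, -0.12, 0.02]])

```text
clock: 10.1
eef_pos: [446.1, -231.6, 215.9]
tcp_rot: [-3.141, -0.612, -0.241]
contact_force: [-0.6, -0.7, -2.0]
opening: 0.283
grasp_force: 79.2
```

```bash
python3 - <<'E'
from h import *
s=sensors.sense();print(s["eef_pos"],s["qpos"],s["contact_force"],s["grasp_force"],s["opening"])
plan((544.8,-11.8,205),RU)
E
```

```text
[ 446.05264632 -231.57172743  215.85538525] [-0.63269063 -0.04113521  2.31835564  0.67067613  0.36239754  0.6064633 ] [-0.61889963 -0.69589952 -2.02973448] 79.1761875897646 0.2833917974527808
[0.0002, -0.6125, -0.0031, 0.0293, -0.237, 0.0341] deg 35.1 mm 241
```

Converted, -0.6125 rad / 3.1416 = -0.195.

>>> move_arm(motion=[[0, -0.0159, 0, 0.002, -0.025, 0, 0.02], [0, -0.0446, 0, 0.006, -0.065, 0.005, 0.02], [0, -0.0796, 0, 0.012, -0.11, 0.012, 0.02], [0, -0.1178, 0, 0.018, -0.155, 0.02, 0.02], [0, -0.1528, -0.0003, 0.023, -0.195, 0.027, 0.02], [0, -0.1814, -0.0006, 0.027, -0.225, 0.032, 0.02], [0, -0.195, -0.001, 0.0293, -0.237, 0.034, 0.02], [0, -0.195, -0.001, 0.0293, -0.237, 0.034, 0.02]])

```text
clock: 11.1
eef_pos: [545.8, -10.3, 202.4]
tcp_rot: [-3.14, 0.004, -0.235]
contact_force: [-0.6, -1.1, -2.2]
opening: 0.284
grasp_force: 79.4
```

```bash
python3 - <<'E'
from h import *
s=sensors.sense();print(s["clock"],s["eef_pos"],s["tcp_rot"],s["grasp_force"],s["contact_force"])
plan((544.8,-11.8,205),RU)
for n in("scene","top"):
    p,d=grab_frame(n);cv2.imwrite(f"pics/{n}2.png",p[:,:,::-1]);np.save(n+"2.npy",d)
    c=camera_params(n);T=np.linalg.inv(c["world_from_camera"])
    def pj(w): q=c["camera_matrix"]@(T@[*w,1])[:3];return (q[:2]/q[2])
    e=s["eef_pos"]
    print(n,"tip",pj((e[0],e[1],e[2]-104.6)),"mark",pj((544.8,-11.8,60)),"axis+40",pj((e[0],e[1],e[2]-64)))
    if n=="scene":
        x,y=pj((545,-12,90)).astype(int);C=cv2.resize(p[y-50:y+50,x-50:x+50],(600,600),interpolation=2);print(x,y)
        cv2.imwrite("pics/c2.png",np.clip(C[:,:,::-1]*1.4,0,255).astype('uint8'))
E
```

```text
11.1 [545.77074689 -10.32236449 202.43651312] [-3.1398784   0.0036134  -0.23526788] 79.37577059492469 [-0.60476    -1.10046375 -2.16809677]
[-0.0017, 0.0036, 0.0021, -0.0006, 0.0017, -0.0026] deg 0.3 mm 3
scene tip [279.12419409 242.01140034] mark [279.36669278 250.74157067] axis+40 [278.04974288 232.16092204]
278 243
top tip [342.78153066 270.32307335] mark [342.7854108  271.90297781] axis+40 [343.55800019 269.0154952 ]
```

View pics/c2.png

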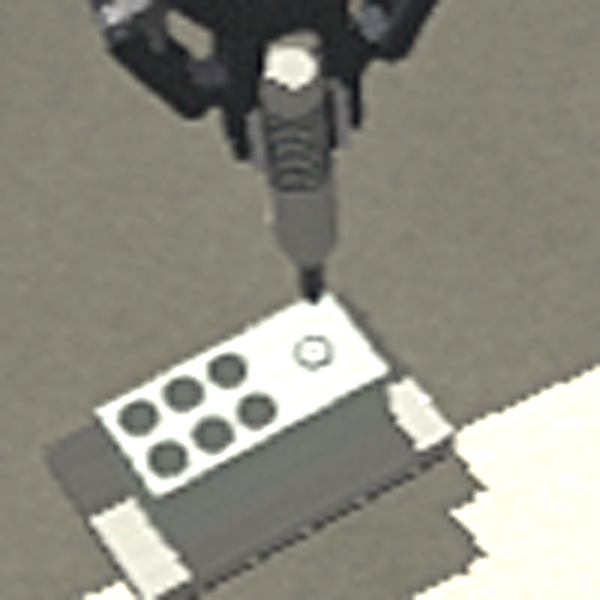

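The tip is at crop (313,298) and the ring centre at (313,352). Both match the projected positions after the same 1 px calibration shift, so the punch is upright and aligned. Descending.

>>> move_arm(motion=[[0, 0, 0, 0, 0, 0.012, 0.02], [0, 0, 0, 0, 0, 0.024, 0.02], [0, 0, 0, 0, 0, 0.032, 0.02], [0, 0, 0, 0, 0, 0.032, 0.02], [0, 0, 0, 0, 0, 0.032, 0.02]], grip_force=110)

```text
clock: 11.82
eef_pos: [545.1, -11.8, 172.6]
tcp_rot: [-3.141, 0.001, -0.238]
contact_force: [1.0, 0.3, -2.3]
opening: 0.278
grasp_force: 107.8
```

```bash
python3 - <<'E'
from h import *
s=sensors.sense();print(s["clock"],s["eef_pos"],s["tcp_rot"],s["grasp_force"],s["contact_force"])
plan((544.8,-11.8,164.6),RU)
p,d=grab_frame("scene")
C=cv2.resize(p[193:293,228:328],(600,600),interpolation=2)
cv2.imwrite("pics/c3.png",np.clip(C[:,:,::-1]*1.2,0,255).astype('uint8'))
E
```

```text
11.825 [545.14084838 -11.75586572 172.61953138] [-3.14096704e+00  1.02924779e-03 -2.37734770e-01] 107.84494975581765 [ 0.98875085  0.27382902 -2.30388218]
[-0.0006, 0.001, -0.0004, -0.0003, 0.0001, 0.008] deg 0.1 mm 8
```

View pics/c3.png

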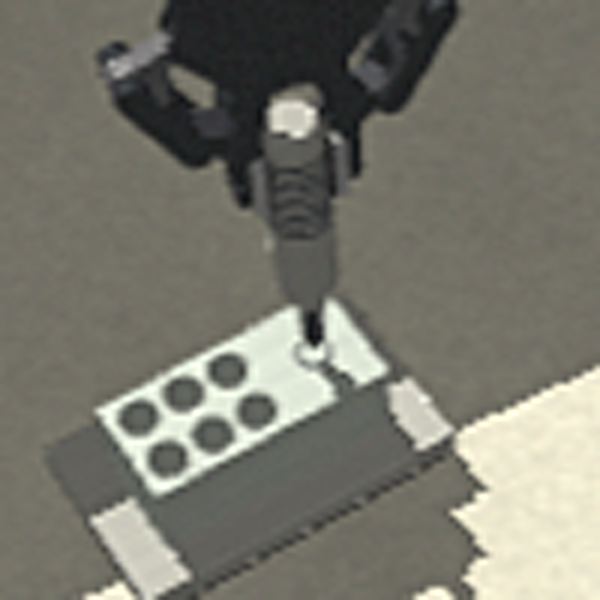

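The tip is at crop (313,343), over the ring at (313,352) and just above it. Pressing in small steps.

>>> move_arm(motion=[[0, 0, 0, 0, 0, 0.003, 0.02], [0, 0, 0, 0, 0, 0.006, 0.02], [0, 0, 0, 0, 0, 0.008, 0.02], [0, 0, 0, 0, 0, 0.009, 0.02], [0, 0, 0, 0, 0, 0.01, 0.02], [0, 0, 0, 0, 0, 0.01, 0.02]])

```text
clock: 12.62
eef_pos: [545.4, -11.7, 163.3]
tcp_rot: [-3.141, 0.0, -0.238]
contact_force: [-1.6, -0.6, 7.6]
opening: 0.277
grasp_force: 108.5
```

>>> move_arm(motion=[[0, 0, 0, 0, 0, 0.002, 0.02], [0, 0, 0, 0, 0, 0.004, 0.02], [0, 0, 0, 0, 0, 0.006, 0.02], [0, 0, 0, 0, 0, 0.007, 0.02], [0, 0, 0, 0, 0, 0.007, 0.02]])

```text
clock: 13.25
eef_pos: [545.3, -11.7, 156.0]
tcp_rot: [-3.141, 0.001, -0.238]
contact_force: [-0.8, -1.4, 4.8]
opening: 0.276
grasp_force: 108.5
```

>>> move_arm(motion=[[0, 0, 0, 0, 0, 0.001, 0.02], [0, 0, 0, 0, 0, 0.0015, 0.02], [0, 0, 0, 0, 0, 0.002, 0.02], [0, 0, 0, 0, 0, 0.002, 0.02]])

```text
clock: 13.75
eef_pos: [545.0, -11.7, 153.3]
tcp_rot: [-3.141, 0.001, -0.238]
contact_force: [0.5, 0.2, 2.3]
opening: 0.28
grasp_force: 108.2
```

The push has fallen to about 4.6 N, past the snap. Lifting, then planning the return.

>>> move_arm(motion=[[0, 0, 0, 0, 0, 0, 0.02], [0, 0, 0, 0, 0, -0.005, 0.02], [0, 0, 0, 0, 0, -0.015, 0.02], [0, 0, 0, 0, 0, -0.035, 0.02], [0, 0, 0, 0, 0, -0.06, 0.02], [0, 0, 0, 0, 0, -0.085, 0.02], [0, 0, 0, 0, 0, -0.085, 0.02]])

```text
clock: 14.62
eef_pos: [545.9, -11.8, 240.0]
tcp_rot: [-3.14, -0.002, -0.238]
contact_force: [0.5, 0.1, -2.6]
opening: 0.277
grasp_force: 107.8
```

```bash
python3 - <<'E'
from h import *
s=sensors.sense();print(s["clock"],s["eef_pos"],s["tcp_rot"],s["contact_force"])
G=np.array([513.3,-247.9,117.1]); print(G+120*a)
plan(G+120*a,RT)
for n in("top","scene"):
    p,d=grab_frame(n);F=cloud(n,d).reshape(-1,3)
    m=(F[:,2]>52)&(F[:,2]<66)&(abs(F[:,0]-544)<50)&(abs(F[:,1]+46)<75)
    print(n,rect(F,m))
    if n=="scene":
        m=(np.hypot(F[:,0]-545,F[:,1]+12)<15)&(F[:,2]>70);print("lowest z",np.sort(F[m,2])[:10])
E
```

```text
14.625 [545.90855065 -11.78671313 239.98303242] [-3.14046368e+00 -1.62873851e-03 -2.37600256e-01] [ 0.4781515   0.14498879 -2.61664918]
[ 446.40072876 -231.71536297  215.39824531]
[-0.001, 0.6092, -0.0006, -0.045, 0.2372, 0.0242] deg 34.9 mm 243
top (((518.607421875, -8.57604694366455), (4.362483501434326, 0.0), 91.07262420654297), 2, array([518.60743264,  -8.57604701,  53.40182303]))
scene (((546.8720092773438, -46.21044921875), (112.00958251953125, 55.85295104980469), 89.9339370727539), 688, array([548.51677363, -38.47714938,  58.85642405]))
lowest z [131.83556079 137.43410985 142.21642374 142.22348524 143.23124236
 144.04519709 145.57635572 145.7832057  147.25943932 148.60515903]
```

Converted, 0.609 rad / 3.1416 = 0.1939.

>>> move_arm(motion=[[0, 0.0159, 0, -0.004, 0.025, 0, 0.02], [0, 0.0446, 0, -0.012, 0.065, 0.003, 0.02], [0, 0.0796, 0, -0.021, 0.11, 0.008, 0.02], [0, 0.1178, 0, -0.03, 0.155, 0.014, 0.02], [0, 0.1528, 0, -0.037, 0.195, 0.019, 0.02], [-0.0003, 0.1814, 0, -0.043, 0.225, 0.023, 0.02], [-0.0003, 0.1939, 0, -0.045, 0.237, 0.0242, 0.02], [-0.0003, 0.1939, 0, -0.045, 0.237, 0.0242, 0.02]])

```text
clock: 15.72
eef_pos: [443.1, -231.5, 211.9]
tcp_rot: [-3.14, -0.604, -0.242]
contact_force: [0.5, -0.3, -2.0]
opening: 0.278
grasp_force: 108.7
```

>>> move_arm(motion=[[0, 0, 0, 0, 0, 0, 0.02], [0, 0, 0, 0, 0, 0, 0.02]])

```text
clock: 15.98
eef_pos: [446.0, -231.0, 214.2]
tcp_rot: [3.141, -0.607, -0.237]
contact_force: [0.1, -0.7, -2.5]
opening: 0.279
grasp_force: 108.7
```

```bash
python3 - <<'E'
from h import *
s=sensors.sense();print(s["clock"],s["eef_pos"],s["tcp_rot"],s["contact_force"])
G=np.array([513.3,-247.9,117.1])
plan(G+120*a,RT);plan(G+15*a,RT);plan(G+3*a,RT)
E
```

```text
15.975 [ 445.97961063 -230.96127975  214.16234674] [ 3.14144342 -0.60696372 -0.23696406] [ 0.08283945 -0.72825224 -2.52691793]
[-0.0001, 0.0039, 0.0003, 0.0012, 0.0006, -0.0007] deg 0.2 mm 2
[-0.0001, 0.0039, 0.0003, 0.0016, 0.0006, 0.1043] deg 0.2 mm 104
[-0.0001, 0.0039, 0.0003, 0.0016, 0.0006, 0.1163] deg 0.2 mm 116
```

Converted, 0.004 rad / 3.1416 = 0.0013.

>>> move_arm(motion=[[0, 0.0013, 0, 0.003, 0.0006, 0.02, 0.02], [0, 0.0013, 0, 0.003, 0.0006, 0.05, 0.02], [0, 0.0013, 0, 0.003, 0.0006, 0.08, 0.02], [0, 0.0013, 0, 0.003, 0.0006, 0.1, 0.02], [0, 0.0013, 0, 0.003, 0.0006, 0.1043, 0.02], [0, 0.0013, 0, 0.003, 0.0006, 0.1043, 0.02]])

```text
clock: 16.73
eef_pos: [506.3, -246.0, 129.9]
tcp_rot: [-3.142, -0.611, -0.237]
contact_force: [-1.0, -0.1, -2.0]
opening: 0.279
grasp_force: 108.6
```

```bash
python3 - <<'E'
from h import *
s=sensors.sense();print(s["clock"],s["eef_pos"],s["tcp_rot"],s["contact_force"])
G=np.array([513.3,-247.9,117.1])
plan(G+2*a,RT)
E
```

```text
16.725 [ 506.3115241  -246.04394378  129.85806881] [-3.14153526 -0.61097052 -0.23679346] [-1.02860226 -0.14840289 -2.04417385]
[-0.0004, -0.0001, 0.0005, -0.0014, 0.0002, 0.0126] deg 0.0 mm 13
```

>>> move_arm(motion=[[0, 0, 0, 0, 0, 0.006, 0.02], [0, 0, 0, 0, 0, 0.011, 0.02], [0, 0, 0, -0.001, 0, 0.0125, 0.02], [0, 0, 0, -0.001, 0, 0.0125, 0.02]])

```text
clock: 17.23
eef_pos: [511.9, -248.0, 119.7]
tcp_rot: [3.141, -0.612, -0.237]
contact_force: [-1.0, 0.2, -2.8]
opening: 0.279
grasp_force: 108.6
```

>>> move_arm(motion=[[0, 0, 0, 0, 0, 0.002, 0.02], [0, 0, 0, 0, 0, 0.002, 0.02], [0, 0, 0, 0, 0, 0.002, 0.03], [0, 0, 0, 0, 0, 0.002, 0.04], [0, 0, 0, 0, 0, 0.002, 0.06], [0, 0, 0, 0, 0, 0.002, 0.0854], [0, 0, 0, 0, 0, 0.002, 0.0854], [0, 0, 0, 0, 0, 0.002, 0.0854]], grip_force=20)

```text
clock: 18.23
eef_pos: [512.9, -248.5, 117.8]
tcp_rot: [3.141, -0.612, -0.238]
contact_force: [-0.4, -0.0, 0.4]
opening: 0.999
grasp_force: 0.0
```

>>> move_arm(motion=[[0, 0, 0, 0, 0, -0.03, 0.0854], [0, 0, 0, 0, 0, -0.07, 0.0854], [0, 0, 0, 0, 0, -0.12, 0.0854], [0, 0, 0, 0, 0, -0.16, 0.0854], [0, 0, 0, 0, 0, -0.18, 0.0854], [0, 0, 0, 0, 0, -0.18, 0.0854]])

```text
clock: 18.98
eef_pos: [412.6, -224.5, 266.8]
tcp_rot: [3.139, -0.615, -0.237]
contact_force: [1.1, 0.6, -0.2]
opening: 1.005
grasp_force: 0.0
```

```bash
python3 - <<'E'
from h import *
from scipy.spatial import cKDTree
s=sensors.sense();print(s["clock"],s["eef_pos"],s["contact_force"])
ims=[]
for n,(x0,y0) in(("scene",(130,210)),("top",(385,215))):
    p,d=grab_frame(n);F=cloud(n,d).reshape(-1,3)
    O=cloud(n,np.load(n+"0.npy")).reshape(-1,3)
    cap=lambda F:F[(np.hypot(F[:,0]-495,F[:,1]+243)<30)&(F[:,2]>148)&(F[:,2]<165)]
    print(n,len(cap(F)),np.median(cap(F),0),len(cap(O)),np.median(cap(O),0))
    m=(F[:,2]>52)&(F[:,2]<66)&(abs(F[:,0]-544)<50)&(abs(F[:,1]+46)<75)
    if m.sum()>3: print(rect(F,m)[0])
    ims.append(cv2.resize(p[y0:y0+130,x0:x0+130],(400,400)))
cv2.imwrite("pics/e.png",np.clip(np.hstack(ims)[:,:,::-1]*1.3,0,255).astype('uint8'))
E
```

```text
18.975 [ 412.55959257 -224.51442432  266.82350513] [ 1.10788335  0.60218838 -0.22592866]
scene 89 [ 501.18957241 -245.13903207  153.72800997] 94 [ 500.85323449 -244.46048793  153.88909911]
((546.599365234375, -45.93941116333008), (112.3226089477539, 55.218685150146484), 88.41098022460938)
top 151 [ 493.35256982 -241.95795651  154.98846248] 150 [ 493.45235652 -240.9987706   154.66538114]
((543.6092529296875, -45.227378845214844), (109.49057006835938, 50.14851760864258), 89.89479064941406)
```

View pics/e.png

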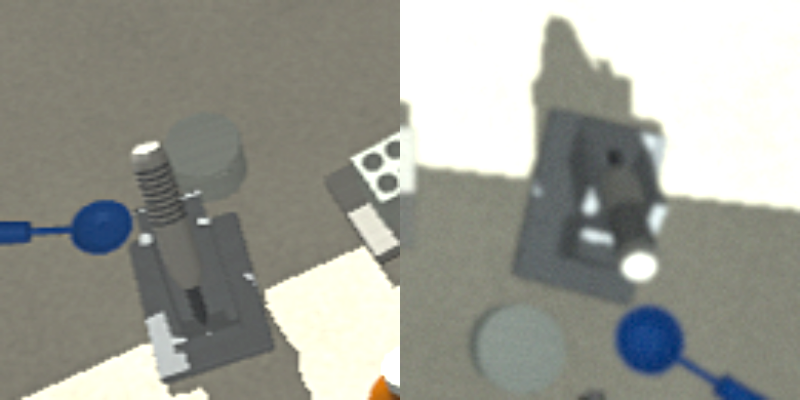

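The punch is back in its trough, with its cap at (148,150) in the left crop and within 1 mm of where it started. The block is still centred on the anvil, and the gripper is clear of everything. Handing in.

```bash
python3 -c "
from rig import order
print(order.sign_off())"
```

```text
the job is handed in; nothing more can be done
None
```

The six-hole block lies centred on the anvil, the punch pressed on its engraved ring until the force fell off as in a snap, and the punch is back in its rest; the job was handed in at about 19 s, with no verdict shown.

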